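Load a tea sample tin into the moisture meter

ROBOT

A 7-joint arm with a two-finger parallel gripper is mounted at the origin on the work surface. World frame = base frame: x ahead of the robot, y to its left, z up, the work surface at z = 0. Lengths are in m, angles in rad, forces in N, time in s.
With the tool pointing down it reaches from about 0.425 to 0.925 m from the base axis. Payload 6.8 kg.
Tool frame: the origin (TCP) lies between the finger pads; the fingertips stand 25 mm ahead of it and the grasp point (between the pads) lies 6 mm ahead of it (bot.tips_ahead is the z of the fingertips in the tool frame, in m); z points along the fingers, y is the line along which they close (so a half turn about z gives the same grasp; the last joint's range is limited). The gripper opens to 85 mm and grips with 20 to 120 N. Pads are 22 mm wide; open, the fingers measure 114 mm over their backs; the gripper's body (76 mm by 85 mm) begins 54 mm behind the grasp point. The pads swing forward as they close: fully open they stand 13 mm farther back than shut.
Start: joints at [1.153, 0.477, 0.022, 1.555, -0.011, 1.109, -0.083], TCP at [0.206, -0.643, 0.256] pointing down, gripper open.
Joint ranges: [-2.96, 2.96], [-0.34, 2.1], [-1.41, 1.46], [0.24, 2.44], [-1.37, 4.51], [0.17, 1.92], [-2.96, 2.96]. Speed limits (rad/s): [2.39, 2.39, 3.14, 3.14, 3.14, 3.14, 3.14].

INTERFACE

Orientations are given as a unit quaternion [w, x, y, z].
In Python, from bench import bot, eyes gives the robot as it stands.
- The arm moves only by the tool servo_tool, never from a script. Its argument "targets" is a list of rows, each an object with "linear": the shift along the world's x, y, z in mm, a list of three; "spin": the turn about the world's z in rad; "gripper": the closure, from 0 (fully open) to 1 (shut). In form: [{"linear": [tx, ty, tz], "spin": spin, "gripper": gripper}, ...]. A call has 1 to 12 rows; each row shifts and turns the commanded pose from where the row before left it; what a row does not reach is not made up. A row lasts 1/12 s, in which the tool goes at most 41.7 mm and 7.16 degrees, less where a joint would pass 70% of its speed; a pose out of reach is approached as far as the arm can. A call is refused whole if a number of a shift passes 41.7 or a number of a turn 0.125, either way. A call with a gripper value outside its range is refused whole. The fingers move at their own pace and stop on an object; "newtons" is the grip in N (left out, the last holds). Time passes only in rows, so rows that do not move let the fingers close. It gives the time, the measured TCP pose, the force, the opening and the grip force at its end, in the units of the state.
- bot.sense(): the state, without advancing time (a new reading comes with each control period).
- eyes.snapshot(name): name is "scene" or "top"; returns the picture (400x640x3 uint8, blue, green, red); there is no depth.
- eyes.camera_model(name): a dict with "fx", "fy", "cx", "cy" (pixels), "extrinsics" (4x4, takes a point from world to camera coordinates). Camera axes: x right, y down, z forward; pixel columns grow to the right and rows downward; lengths in m; the calibration is good to about 2 mm. A picture is of the moment at which its call begins. camera_model takes no time and is no camera call.
- bot.job_done(): hands the job in; it is judged then, once.
The state is a dict: "t": time; "joint_pos": joint angles; "qvel": joint speeds; "tau": joint torques, N m; "tcp_pos": TCP position; "tcp_rot": TCP orientation; "contact_force": force on the tool from outside, world axes, zero at the start; "moment": the same for the moment, N m; "gripper_width": finger opening in m; "gripper_force": force on a finger pad.
Only numpy, scipy, OpenCV 4.12 (cv2) and the standard library are available. Lean on these libraries where they do the work, as an engineer would, in place of code of your own. Each camera call takes 0.05 s, during which the arm holds its last target. There are 200 camera calls.

TASK

Take the tall slim sample tin and load it upright, lid up, into the well in the top of the moisture meter: push the sprung dust flap open with the foot of the tin, slide it down past the flap and press it home until the stiff contact pad at the bottom of the well is fully down on its stop, then let go and leave it standing there. The meter is delicate, so press gently, by feel (never more than 30 N), and leave the other tins and the jar where they stand.

Things in the scene. Friction and masses are not known exactly. Their poses are not given: they have to be found in the camera images.
- tin_mid (a point): Tall slim sample tin: plain aluminium cylinder, diameter 40 mm, height 155 mm, 0.13 to 0.25 kg, foot bevelled (6 mm in over the lowest 8 mm), thin steel ring near its top. It stands upright on the table. This point is its centre, half-way up (77.5 mm above its foot); z is its axis, towards its lid.
- meter: Moisture meter: fixed grey instrument with a flat top, 215 x 180 mm, 130 mm tall, dark display on its front (-x), dark vent slots in its top beyond the hinge (+x). Origin: under the well's axis, on the table; x points from the display to the flap's hinge. The mouth in its top, closed by the steel flap, reaches from -22 to +34 mm along x and 22 mm either side along y.
- well (a point): Axis of the well, where the tin goes, at the level of the meter's flat top (130 mm above the table); axes as the meter's. The tin has 2 mm of play to the display side and along y; the 14 mm gap to the hinge side takes the swung-down flap. From 60 mm below the top a ledge closes that gap: the socket is then 44 x 44 mm. Home, the tin stands 50 to 79 mm proud of the meter.
- flap (a joint): Steel dust flap, 55 x 42 mm, flush over the mouth, hinged at the mouth's edge at x = +34 mm of the well. 0 is shut; it swings down into the well, about 1.3 rad beside the tin. A spring shuts it (0.10 N m shut, 0.28 N m wide open): opening it with the tin takes about 5 to 10 N downwards; it then presses the tin sideways, about 4 N towards the display, so the tin drags.
- pad (a joint): Brass contact pad, 36 mm disc, at the bottom of the well, hidden. 0 is up, 0.010 m is fully down on its stop. Its face starts 66 to 90 mm below the meter's top, differing from meter to meter. It stays where it is pushed: moving it takes about 7 N beyond the flap's drag, more than the tin's weight. It is cushioned (6 N per mm), so at its stop the force climbs steadily.
- squat_tin_mid (a point): Squat tin, diameter 60 mm, 75 mm tall, loose; its centre. Not to be moved.
- short_tin_mid (a point): Short tin, diameter 40 mm, 70 mm tall, loose; its centre. Not to be moved.
- jar_mid (a point): Glass jar with a wooden lid, diameter 64 mm, 100 mm tall, loose; its centre. Not to be moved.
Things that resemble listed ones, but are neither listed nor needed, are in the scene too. Leave any orange, purple or red look-alike of the part that bears tin_mid alone.

How it is judged:
On the way:
1. the foot of the tin has pushed the flap open (value of joint flap above 0.8 rad and horizontal distance between tin_mid and well below 0.015 m and z of tin_mid in the frame of well below 0.07 m), for 0.1 s.
At the end, for the whole second after the job is handed in: The tin stands at rest and lid up in the well past the open flap, its centre within 8 mm of the well's axis seen from above and between 35 mm below and 6 mm above the meter's top, within 0.1 rad of upright, and the contact pad is down by more than 8 of its 10 mm (value of joint pad above 0.008 m and value of joint flap above 0.8 rad and horizontal distance between tin_mid and well below 0.008 m and z of tin_mid in the frame of well between -0.035 and 0.006 m and angle between tin_mid's own z axis and vertical below 0.1 rad and linear speed of tin below 0.02 m/s); the robot touches nothing.
It fails at once if the tin is driven against the meter's housing or flap with more than 30 N (contact force between tin and meter above 30 N).
It fails at once if the tin is driven against the contact pad with more than 30 N (contact force between tin and pad above 30 N).
It fails at once if another container is moved more than 3 cm (distance of any of squat_tin_mid, short_tin_mid, jar_mid from where it was at the start of the episode above 0.03 m).
It also fails if it takes over 69 s, if anything falls off the work surface, if the arm or the gripper's body presses on something with over 40 N, if the wrist force passes 120 N, or if a joint passes its speed limit or range.

## Working session

There is one attempt and no reset: what is moved stays moved. The work goes in short steps, Python scripts to look and compute and a tool call to move; the robot and the scene stay as the last step left them, time stands still between calls to the robot, and variables do not carry over. Pictures are saved under pics/ and viewed, at most 10 in all, crops included, and the job is handed in when it is done.

Besides the shell and the picture viewer there is one more tool, called after "Request:" as name(argument=value, ...) on one line, values as JSON. servo_tool: Moves the arm, as the interface text tells. Its arguments: {"type":"object","properties":{"targets":{"type":"array"},"newtons":{"type":"number"}},"required":["targets"]}

```bash
mkdir -p pics; python3 - <<'E'
from bench import bot, eyes
import cv2
for n in("scene","top"):
    cv2.imwrite(f"pics/{n}0.png",eyes.snapshot(n)); m=eyes.camera_model(n); print(n,m)
s=bot.sense(); print(s)
E
```

```text
scene {'fx': 415.89826860245364, 'fy': 415.89826860245364, 'cx': 318.9315208700405, 'cy': 196.40083075809153, 'extrinsics': array([[ 0.87505115,  0.48398237,  0.00682307, -0.50099566],
       [ 0.38687727, -0.69087264, -0.61075443, -0.12442814],
       [-0.29088051,  0.53708106, -0.79179067,  1.01215545],
       [ 0.        ,  0.        ,  0.        ,  1.        ]])}
top {'fx': 411.7015135916917, 'fy': 411.7015135916917, 'cx': 314.6336469731551, 'cy': 200.36799204454158, 'extrinsics': array([[ 2.05671506e-02, -9.99178922e-01,  3.49066370e-02,
        -2.52615783e-04],
       [-9.98608352e-01, -2.22262328e-02, -4.78262928e-02,
         5.52924464e-01],
       [ 4.85628667e-02, -3.38744087e-02, -9.98245547e-01,
         8.42930845e-01],
       [ 0.00000000e+00,  0.00000000e+00,  0.00000000e+00,
         1.00000000e+00]])}
{'t': 0.1, 'joint_pos': array([ 1.15288379,  0.47769629,  0.02232354,  1.55633196, -0.01149579,
        1.10933178, -0.08308511]), 'qvel': array([-0.0005943 , -0.00073683,  0.00016502, -0.00327125,  0.00156827,
        0.00031798, -0.00098418]), 'tau': array([ 3.72503433e-03, -5.97766936e+01,  1.61302909e+00, -2.81957263e+01,
        1.26980254e-02,  5.01889939e-03,  1.22367140e-05]), 'tcp_pos': array([ 0.20564628, -0.64239349,  0.25544544]), 'tcp_rot': array([-7.99237541e-04,  9.88021500e-01,  1.54314109e-01, -1.82250555e-04]), 'contact_force': array([-0.13761328,  0.33160773, -0.14161761]), 'moment': array([-0.02839702,  0.01693101,  0.0016459 ]), 'gripper_force': 0.0, 'gripper_width': 0.08531413317192492}
```

View pics/scene0.png

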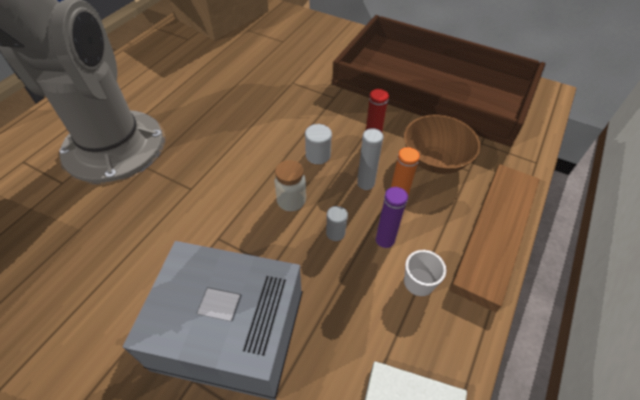

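View pics/top0.png

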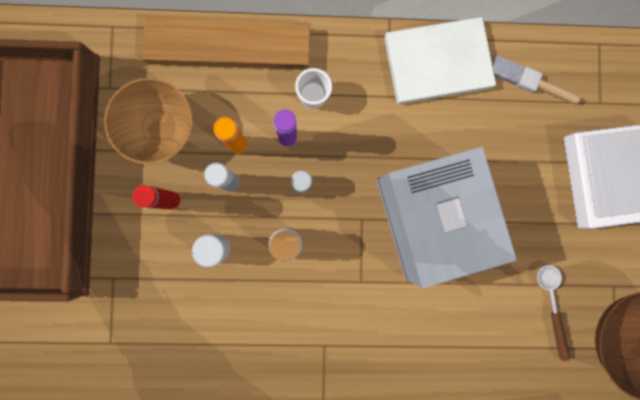

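```bash
cat > h.py <<'E'
import numpy as np, cv2
from bench import bot, eyes
def ray(n,px):
    m=eyes.camera_model(n);E=m["extrinsics"];R=E[:3,:3];c=-R.T@E[:3,3]
    return c,R.T@np.array([(px[0]-m["cx"])/m["fx"],(px[1]-m["cy"])/m["fy"],1])
def onz(n,px,z):
    c,d=ray(n,px);return c+d*(z-c[2])/d[2]
def proj(n,p):
    m=eyes.camera_model(n);E=m["extrinsics"];q=E[:3,:3]@np.array(p)+E[:3,3]
    return np.array([m["cx"]+m["fx"]*q[0]/q[2],m["cy"]+m["fy"]*q[1]/q[2]])
E
python3 - <<'E'
from h import *
T=cv2.imread("pics/top0.png");S=cv2.imread("pics/scene0.png")
z=lambda I,x,y,w,h,k:cv2.resize(I[y:y+h,x:x+w],(w*k,h*k),interpolation=cv2.INTER_NEAREST)
cv2.imwrite("pics/c.png",np.vstack([np.hstack([z(T,196,154,50,40,8),z(S,350,120,50,40,8)]),np.hstack([z(T,370,145,160,140,2)[:280],z(T,430,190,48,28*0+28,10)[:280]])]) if 0 else
 np.hstack([np.vstack([z(T,196,154,50,38,8)]),np.zeros((304,0,3),np.uint8)]))
A=z(T,196,154,50,38,8); B=z(S,350,122,48,74,4); C=z(T,430,192,46,44,6); D=z(S,190,280,60,46,5)
out=np.zeros((600,800,3),np.uint8)
for I,(x,y) in ((A,(0,0)),(B,(420,0)),(C,(0,310)),(D,(420,310))):out[y:y+I.shape[0],x:x+I.shape[1]]=I
cv2.imwrite("pics/c.png",out)
# meter mask: bluish grey
def hsvmask(I,lo,hi): return cv2.inRange(cv2.cvtColor(I,cv2.COLOR_BGR2HSV),lo,hi)
b=T.astype(int);m=((b[...,0]-b[...,2])>8).astype(np.uint8)
m[:, :365]=0; m[:,530:]=0
m=cv2.morphologyEx(m,cv2.MORPH_CLOSE,np.ones((15,15)))
c=max(cv2.findContours(m,0,2)[0],key=cv2.contourArea)
p=cv2.approxPolyDP(c,6,True)[:,0]; print("meter poly",p.tolist())
for q in p: print(q,onz("top",q,.13).round(4))
print("lid approx",onz("top",(216,174),.155),"foot",onz("top",(231,186),0))
for n,q in(("short",(302,181)),):print(n,onz("top",q,.07))
print("squat",onz("top",(210,250),.075),"jar",onz("top",(285,244),.1),"or",onz("top",(226,128),.155),"flap",onz("top",(452,214),.13),onz("scene",(219,305),.13))
E
```

```text
meter poly [[480, 149], [380, 179], [405, 271], [421, 285], [513, 259]]
[480 149] [ 0.6481 -0.2856  0.13  ]
[380 179] [ 0.5885 -0.102   0.13  ]
[405 271] [ 0.4239 -0.1493  0.13  ]
[421 285] [ 0.3994 -0.1785  0.13  ]
[513 259] [ 0.4487 -0.3465  0.13  ]
lid approx [0.58765748 0.1875897  0.155     ] foot [0.57974249 0.18748825 0.        ]
short [0.58717703 0.0388562  0.07      ]
squat [0.45090884 0.21076557 0.075     ] jar [0.46637215 0.06783814 0.1       ] or [0.66824318 0.17292961 0.155     ] flap [ 0.52792184 -0.23419945  0.13      ] [ 0.52950642 -0.23603183  0.13      ]
```

View pics/c.png

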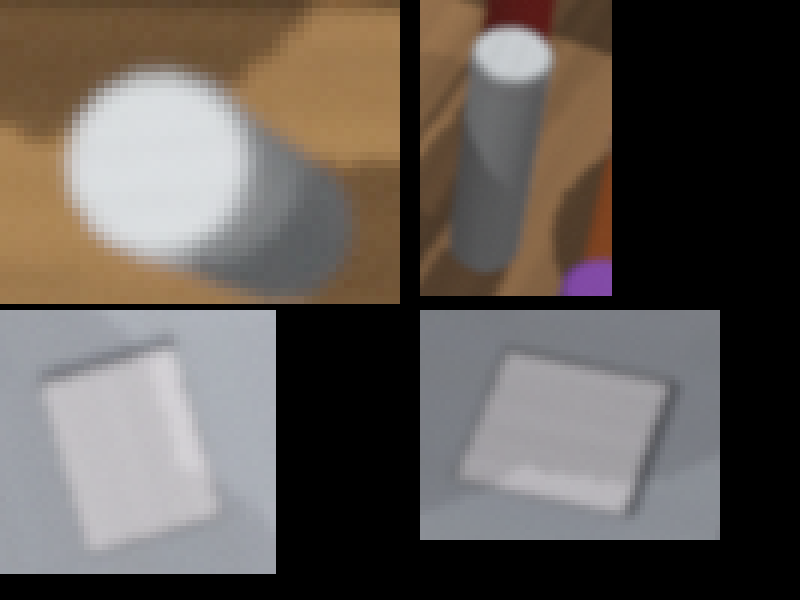

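```bash
cat >> h.py <<'E'
def lid(n,I,x0,y0,x1,y1):
    m=np.zeros(I.shape[:2],np.uint8);m[y0:y1,x0:x1]=(I[y0:y1,x0:x1].min(2)>165)
    c=max(cv2.findContours(m,0,2)[0],key=cv2.contourArea)
    M=np.zeros_like(m);cv2.drawContours(M,[c],-1,1,-1);y,x=np.nonzero(M)
    return np.array([x.mean(),y.mean()]),len(x)
E
python3 - <<'E'
from h import *
T=cv2.imread("pics/top0.png");S=cv2.imread("pics/scene0.png")
for n,I,w in(("top",T,(198,156,236,192)),("scene",S,(355,122,390,150))):
    c,a=lid(n,I,*w);print("lid",n,c.round(2),a,onz(n,c,.155).round(4))
for n,I,w in(("top",T,(433,192,472,238)),("scene",S,(194,284,245,326))):
    x0,y0,x1,y1=w;J=I[y0:y1,x0:x1].astype(int)
    m=((J[...,0]-J[...,2]<12)&(J.min(2)>115)).astype(np.uint8)
    m=cv2.morphologyEx(m,cv2.MORPH_OPEN,np.ones((3,3)))
    c=max(cv2.findContours(m,0,2)[0],key=cv2.contourArea)
    P=np.array([onz(n,p+[x0,y0],.13)[:2] for p in c[:,0]])
    r=cv2.minAreaRect((P*1000).astype(np.float32));print(n,r)
    M=np.zeros_like(m);cv2.drawContours(M,[c],-1,1,-1);y,x=np.nonzero(M)
    print(onz(n,(x.mean()+x0,y.mean()+y0),.13))
    np.set_printoptions(precision=1,suppress=True);print(cv2.boxPoints(r))
E
```

```text
lid top [215.45 174.19] 404 [0.5873 0.1885 0.155 ]
lid scene [372.62 135.34] 173 [0.5889 0.1865 0.155 ]
top ((527.0476684570312, -233.80670166015625), (81.70476531982422, 69.13348388671875), 1.3158594369888306)
[ 0.52547406 -0.22984278  0.13      ]
[[ 485.4 -200.2]
 [ 487.  -269.3]
 [ 568.7 -267.4]
 [ 567.1 -198.3]]
scene ((527.36767578125, -235.14788818359375), (84.90493774414062, 65.3203125), 29.135116577148438)
[ 0.5 -0.2  0.1]
[[ 474.4 -227.3]
 [ 506.2 -284.3]
 [ 580.4 -243. ]
 [ 548.5 -186. ]]
```

Request:
servo_tool(targets=[{"linear":[25,25,3],"spin":0,"gripper":0},{"linear":[25,25,3],"spin":0,"gripper":0},{"linear":[25,25,3],"spin":0,"gripper":0},{"linear":[25,25,3],"spin":0,"gripper":0},{"linear":[25,25,3],"spin":0,"gripper":0},{"linear":[25,25,3],"spin":0,"gripper":0},{"linear":[25,25,0],"spin":0,"gripper":0},{"linear":[25,25,0],"spin":0,"gripper":0},{"linear":[25,30,0],"spin":0,"gripper":0},{"linear":[25,30,0],"spin":0,"gripper":0},{"linear":[25,30,0],"spin":0,"gripper":0},{"linear":[20,30,0],"spin":0,"gripper":0}])

```text
t: 1.1
tcp_pos: [0.5022, -0.3208, 0.274]
tcp_rot: [-0.0, 0.988, 0.155, 0.0]
contact_force: [0.2, -0.7, -0.6]
gripper_width: 0.0854
gripper_force: 0.0
```

Request:
servo_tool(targets=[{"linear":[12,40,0],"spin":0,"gripper":0},{"linear":[12,40,0],"spin":0,"gripper":0},{"linear":[12,40,0],"spin":0,"gripper":0},{"linear":[12,40,0],"spin":0,"gripper":0},{"linear":[12,40,0],"spin":0,"gripper":0},{"linear":[10,40,0],"spin":0,"gripper":0},{"linear":[10,40,0],"spin":0,"gripper":0},{"linear":[5,40,0],"spin":0,"gripper":0},{"linear":[5,40,0],"spin":0,"gripper":0},{"linear":[5,40,0],"spin":0,"gripper":0},{"linear":[0,40,0],"spin":0,"gripper":0},{"linear":[0,10,0],"spin":0,"gripper":0}])

```text
t: 2.1
tcp_pos: [0.5942, 0.1355, 0.2741]
tcp_rot: [-0.002, 0.987, 0.159, -0.0]
contact_force: [-0.1, 1.4, -0.1]
gripper_width: 0.0852
gripper_force: 0.0
```

```bash
python3 - <<'E'
from h import *
np.set_printoptions(precision=4,suppress=True)
T=cv2.imread("pics/top0.png");S=cv2.imread("pics/scene0.png")
for n,I,w in(("top",T,(433,192,472,238)),("scene",S,(194,284,245,326))):
    x0,y0,x1,y1=w;J=I[y0:y1,x0:x1].astype(int)
    d=np.clip((J[...,0]-J[...,2])*4+60,0,255).astype(np.uint8)
    t,m=cv2.threshold(d,0,1,cv2.THRESH_BINARY_INV+cv2.THRESH_OTSU)
    m=cv2.morphologyEx(m,cv2.MORPH_OPEN,np.ones((3,3)))
    c=max(cv2.findContours(m,0,2)[0],key=cv2.contourArea)
    P=np.array([onz(n,p+[x0,y0],.13)[:2] for p in c[:,0]])
    r=cv2.minAreaRect((P*1000).astype(np.float32))
    M=np.zeros_like(m);cv2.drawContours(M,[c],-1,1,-1);y,x=np.nonzero(M)
    print(n,t,r,onz(n,(x.mean()+x0,y.mean()+y0),.13))
# eyeballed corners
for n,Q in(("top",[(436.5,203.7),(458.2,197.7),(465.7,225.7),(444.8,231.5)]),("scene",[(207.3,287.7),(239.3,294.1),(231.1,320),(197.7,313.1)])):
    P=np.array([onz(n,q,.13)[:2] for q in Q]);print(n,P,P.mean(0),np.linalg.norm(P-np.roll(P,1,0),axis=1))
s=bot.sense();print(s["t"],s["tcp_pos"],s["tcp_rot"])
E
```

```text
top 84.0 ((526.6359252929688, -232.76329040527344), (55.891510009765625, 44.528541564941406), 16.530729293823242) [ 0.5266 -0.2329  0.13  ]
scene 80.0 ((527.404052734375, -234.3793487548828), (56.11326217651367, 43.805885314941406), 17.306337356567383) [ 0.5278 -0.2348  0.13  ]
top [[ 0.546  -0.2057]
 [ 0.5578 -0.2455]
 [ 0.5072 -0.2594]
 [ 0.496  -0.2212]] [ 0.5268 -0.2329] [0.0523 0.0415 0.0524 0.0399]
scene [[ 0.4964 -0.2222]
 [ 0.5459 -0.2067]
 [ 0.5594 -0.2461]
 [ 0.5096 -0.2617]] [ 0.5278 -0.2342] [0.0416 0.0519 0.0416 0.0522]
2.1 [0.5942 0.1355 0.2741] [-0.0023  0.9873  0.1589 -0.0001]
```

Request:
servo_tool(targets=[{"linear":[-8,30,0],"spin":0,"gripper":0},{"linear":[0,20,0],"spin":0,"gripper":0},{"linear":[0,10,0],"spin":0,"gripper":0},{"linear":[0,0,-10],"spin":0,"gripper":0},{"linear":[0,0,-15],"spin":0,"gripper":0},{"linear":[0,0,-20],"spin":0,"gripper":0},{"linear":[0,0,-20],"spin":0,"gripper":0},{"linear":[0,0,-15],"spin":0,"gripper":0},{"linear":[0,0,0],"spin":0,"gripper":0},{"linear":[0,0,0],"spin":0,"gripper":0},{"linear":[0,0,0],"spin":0,"gripper":0},{"linear":[0,0,0],"spin":0,"gripper":0}])

```text
t: 3.1
tcp_pos: [0.5885, 0.1863, 0.1955]
tcp_rot: [-0.0, 0.988, 0.154, 0.001]
contact_force: [0.7, -0.3, -0.0]
gripper_width: 0.0853
gripper_force: 0.0
```

Request:
servo_tool(targets=[{"linear":[-0.5,1,-10],"spin":0,"gripper":0},{"linear":[0,0,-15],"spin":0,"gripper":0},{"linear":[0,0,-15],"spin":0,"gripper":0},{"linear":[0,0,-10],"spin":0,"gripper":0},{"linear":[0,0,-6],"spin":0,"gripper":0},{"linear":[0,0,0],"spin":0,"gripper":0},{"linear":[0,0,0],"spin":0,"gripper":0.2},{"linear":[0,0,0],"spin":0,"gripper":0.35},{"linear":[0,0,0],"spin":0,"gripper":0.45},{"linear":[0,0,0],"spin":0,"gripper":0.5},{"linear":[0,0,0],"spin":0,"gripper":0.6},{"linear":[0,0,0],"spin":0,"gripper":0.7}], newtons=40)

```text
t: 4.1
tcp_pos: [0.5877, 0.1878, 0.1392]
tcp_rot: [-0.0, 0.988, 0.154, 0.001]
contact_force: [-0.9, 0.1, 4.9]
gripper_width: 0.0394
gripper_force: 40.4
```

Request:
servo_tool(targets=[{"linear":[0,0,0],"spin":0,"gripper":1},{"linear":[0,0,0],"spin":0,"gripper":1},{"linear":[0,0,0],"spin":0,"gripper":1},{"linear":[0,0,0],"spin":0,"gripper":1},{"linear":[0,0,0],"spin":0,"gripper":1}], newtons=80)

```text
t: 4.52
tcp_pos: [0.5878, 0.1879, 0.1393]
tcp_rot: [-0.0, 0.988, 0.154, 0.001]
contact_force: [0.2, -1.6, 5.8]
gripper_width: 0.0383
gripper_force: 79.4
```

Request:
servo_tool(targets=[{"linear":[0,0,5],"spin":0,"gripper":1},{"linear":[0,0,15],"spin":0,"gripper":1},{"linear":[0,0,20],"spin":0,"gripper":1},{"linear":[0,0,25],"spin":0,"gripper":1},{"linear":[0,0,25],"spin":0,"gripper":1},{"linear":[0,0,25],"spin":0,"gripper":1},{"linear":[0,0,25],"spin":0,"gripper":1},{"linear":[0,0,20],"spin":0,"gripper":1},{"linear":[0,0,10],"spin":0,"gripper":1},{"linear":[0,0,0],"spin":0,"gripper":1},{"linear":[0,0,0],"spin":0,"gripper":1}])

```text
t: 5.43
tcp_pos: [0.5868, 0.1875, 0.3076]
tcp_rot: [0.0, 0.988, 0.154, -0.0]
contact_force: [0.5, -0.8, -2.5]
gripper_width: 0.0383
gripper_force: 80.4
```

Request:
servo_tool(targets=[{"linear":[-2,-10,0],"spin":0,"gripper":1},{"linear":[-4,-25,0],"spin":0,"gripper":1},{"linear":[-6,-35,0],"spin":0,"gripper":1},{"linear":[-6,-40,0],"spin":0,"gripper":1},{"linear":[-6,-40,0],"spin":0,"gripper":1},{"linear":[-6,-40,0],"spin":0,"gripper":1},{"linear":[-6,-40,0],"spin":0,"gripper":1},{"linear":[-6,-40,0],"spin":0,"gripper":1},{"linear":[-6,-40,0],"spin":0,"gripper":1},{"linear":[-6,-35,0],"spin":0,"gripper":1},{"linear":[-6,-35,0],"spin":0,"gripper":1},{"linear":[-4,-25,0],"spin":0,"gripper":1}])

```text
t: 6.43
tcp_pos: [0.5202, -0.2218, 0.3064]
tcp_rot: [0.0, 0.988, 0.152, -0.002]
contact_force: [-0.3, -0.5, -3.1]
gripper_width: 0.0384
gripper_force: 80.7
```

Request:
servo_tool(targets=[{"linear":[-1,-18,0],"spin":0,"gripper":1},{"linear":[0,0,0],"spin":0,"gripper":1},{"linear":[0,0,0],"spin":0,"gripper":1},{"linear":[0,0,0],"spin":0,"gripper":1},{"linear":[0,0,0],"spin":0,"gripper":1},{"linear":[0,0,0],"spin":0,"gripper":1}])

```text
t: 6.93
tcp_pos: [0.5222, -0.2341, 0.308]
tcp_rot: [-0.0, 0.988, 0.155, -0.0]
contact_force: [0.4, 0.6, -3.4]
gripper_width: 0.0385
gripper_force: 80.8
```

```bash
python3 - <<'E'
from h import *
T=eyes.snapshot("top");S=eyes.snapshot("scene");s=bot.sense();print(s["t"],s["tcp_pos"],s["contact_force"],s["moment"])
out=np.zeros((600,800,3),np.uint8)
def put(n,I,c,oy):
    u,v=proj(n,c).astype(int);u=max(u,60);x0,y0=max(u-66,0),max(v-50,0);J=I[y0:y0+100,x0:x0+133]
    print(n,x0,y0);return cv2.resize(J,None,fx=3,fy=3,interpolation=cv2.INTER_NEAREST)
a=put("top",T,(.521,-.235,.2),0);b=put("scene",S,(.521,-.235,.2),0)
out[:a.shape[0],:a.shape[1]]=a;out[:b.shape[0],400:400+b.shape[1]]=b;out=out[:310]
cv2.imwrite("pics/c2.png",out);cv2.imwrite("pics/top2.png",T);cv2.imwrite("pics/scene2.png",S)
E
```

```text
7.0333 [ 0.52235761 -0.23437778  0.30824713] [ 0.79596861  0.23481138 -1.75579712] [0.03196982 0.01793971 0.03471584]
top 402 167
scene 139 231
```

View pics/c2.png

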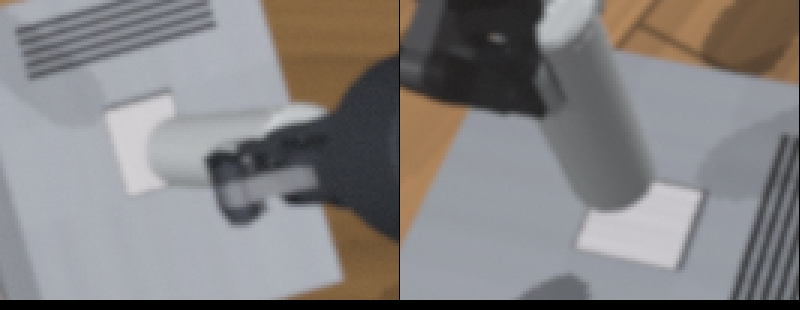

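```bash
python3 - <<'E'
from h import *
p=np.array([.5223,-.2344])
a=np.linspace(0,2*np.pi,180)
for n,img in(("top","top2"),("scene","scene2")):
    pts=np.array([proj(n,(p[0]+r*np.cos(t),p[1]+r*np.sin(t),z)) for z,r in((.1695,.014),(.1775,.02),(.2,.02),(.22,.02)) for t in a])
    h=cv2.convexHull(pts.astype(np.float32))[:,0]
    I=cv2.imread(f"pics/{img}.png")
    J=cv2.resize(I,None,fx=6,fy=6,interpolation=cv2.INTER_NEAREST)
    cv2.polylines(J,[((h+.5)*6).astype(int)],True,(0,0,255),1)
    # well-centre square mouth at z=.13
    c,s=np.cos(.297),np.sin(.297);w=np.array([.521,-.2355])
    q=np.array([proj(n,(w[0]+c*x-s*y,w[1]+s*x+c*y,.13)) for x,y in((-.021,-.021),(.034,-.021),(.034,.021),(-.021,.021))])
    cv2.polylines(J,[((q+.5)*6).astype(int)],True,(0,200,0),1)
    u,v=(q.mean(0)*6).astype(int);K=J[v-210:v+170,u-190:u+200]
    cv2.imwrite(f"pics/o_{n}.png",K)
cv2.imwrite("pics/o.png",np.hstack([cv2.imread("pics/o_top.png"),cv2.imread("pics/o_scene.png")]))
E
```

```text
(no output)
```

View pics/o.png

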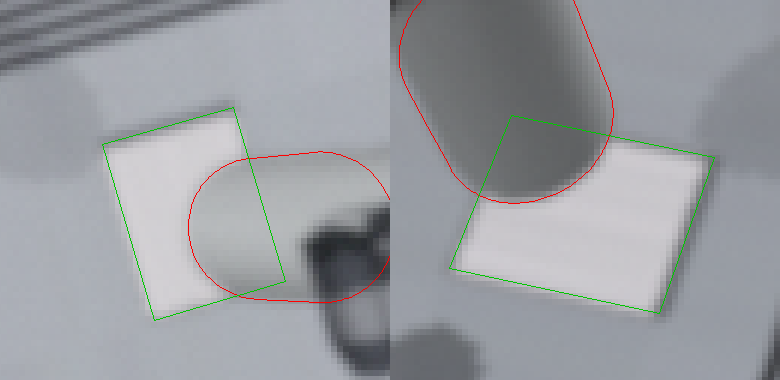

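Request:
servo_tool(targets=[{"linear":[0,-1,-8],"spin":0,"gripper":1},{"linear":[0,0,-10],"spin":0,"gripper":1},{"linear":[0,0,-8],"spin":0,"gripper":1},{"linear":[0,0,-6],"spin":0,"gripper":1},{"linear":[0,0,0],"spin":0,"gripper":1},{"linear":[0,0,0],"spin":0,"gripper":1},{"linear":[0,0,0],"spin":0,"gripper":1}])

```text
t: 7.62
tcp_pos: [0.5223, -0.2364, 0.2764]
tcp_rot: [0.0, 0.988, 0.154, 0.0]
contact_force: [-0.2, -0.4, -1.2]
gripper_width: 0.0383
gripper_force: 80.7
```

Request:
servo_tool(targets=[{"linear":[0,0,-3],"spin":0,"gripper":1},{"linear":[0,0,-3],"spin":0,"gripper":1},{"linear":[0,0,-2],"spin":0,"gripper":1},{"linear":[0,0,-2],"spin":0,"gripper":1},{"linear":[0,0,-2],"spin":0,"gripper":1},{"linear":[0,0,0],"spin":0,"gripper":1}])

```text
t: 8.12
tcp_pos: [0.5224, -0.2363, 0.2646]
tcp_rot: [0.0, 0.988, 0.154, 0.0]
contact_force: [-0.7, 0.8, 3.4]
gripper_width: 0.0383
gripper_force: 81.3
```

Request:
servo_tool(targets=[{"linear":[0,1,-2],"spin":0,"gripper":1},{"linear":[0,0,-2],"spin":0,"gripper":1},{"linear":[0,0,-2],"spin":0,"gripper":1},{"linear":[0,0,-2],"spin":0,"gripper":1},{"linear":[0,0,0],"spin":0,"gripper":1}])

```text
t: 8.53
tcp_pos: [0.5231, -0.2357, 0.257]
tcp_rot: [0.001, 0.988, 0.154, 0.001]
contact_force: [-0.4, -0.7, 7.1]
gripper_width: 0.0385
gripper_force: 81.5
```

Request:
servo_tool(targets=[{"linear":[0,0,-2],"spin":0,"gripper":1},{"linear":[0,0,-2],"spin":0,"gripper":1},{"linear":[0,0,-2],"spin":0,"gripper":1},{"linear":[0,0,-2],"spin":0,"gripper":1},{"linear":[0,0,0],"spin":0,"gripper":1}])

```text
t: 8.95
tcp_pos: [0.5218, -0.236, 0.2483]
tcp_rot: [0.0, 0.988, 0.154, -0.0]
contact_force: [-2.1, -1.1, 4.9]
gripper_width: 0.0383
gripper_force: 81.4
```

Request:
servo_tool(targets=[{"linear":[0,0,-3],"spin":0,"gripper":1},{"linear":[0,0,-3],"spin":0,"gripper":1},{"linear":[0,0,-3],"spin":0,"gripper":1},{"linear":[0,0,-3],"spin":0,"gripper":1},{"linear":[0,0,0],"spin":0,"gripper":1}])

```text
t: 9.37
tcp_pos: [0.5208, -0.2362, 0.2357]
tcp_rot: [0.0, 0.988, 0.154, -0.001]
contact_force: [-3.9, -2.0, 5.0]
gripper_width: 0.0379
gripper_force: 81.5
```

Request:
servo_tool(targets=[{"linear":[0,0,-3],"spin":0,"gripper":1},{"linear":[0,0,-3],"spin":0,"gripper":1},{"linear":[0,0,-3],"spin":0,"gripper":1},{"linear":[0,0,-3],"spin":0,"gripper":1},{"linear":[0,0,0],"spin":0,"gripper":1}])

```text
t: 9.78
tcp_pos: [0.521, -0.2357, 0.2232]
tcp_rot: [-0.0, 0.988, 0.154, -0.001]
contact_force: [-4.5, -2.5, 1.0]
gripper_width: 0.0386
gripper_force: 81.3
```

Request:
servo_tool(targets=[{"linear":[0,0,-2],"spin":0,"gripper":1},{"linear":[0,0,-2],"spin":0,"gripper":1},{"linear":[0,0,-2],"spin":0,"gripper":1},{"linear":[0,0,-2],"spin":0,"gripper":1},{"linear":[0,0,0],"spin":0,"gripper":1}])

```text
t: 10.2
tcp_pos: [0.5217, -0.2353, 0.2156]
tcp_rot: [-0.0, 0.988, 0.154, -0.001]
contact_force: [-5.0, -1.0, 1.6]
gripper_width: 0.0386
gripper_force: 81.1
```

Request:
servo_tool(targets=[{"linear":[0,0,-2],"spin":0,"gripper":1},{"linear":[0,0,-2],"spin":0,"gripper":1},{"linear":[0,0,-2],"spin":0,"gripper":1},{"linear":[0,0,-2],"spin":0,"gripper":1},{"linear":[0,0,0],"spin":0,"gripper":1}])

```text
t: 10.62
tcp_pos: [0.5218, -0.2353, 0.2076]
tcp_rot: [-0.0, 0.988, 0.154, -0.0]
contact_force: [-4.4, -1.5, 0.1]
gripper_width: 0.0384
gripper_force: 81.0
```

Request:
servo_tool(targets=[{"linear":[0,0,-1.5],"spin":0,"gripper":1},{"linear":[0,0,-1.5],"spin":0,"gripper":1},{"linear":[0,0,0],"spin":0,"gripper":1},{"linear":[0,0,0],"spin":0,"gripper":1}])

```text
t: 10.95
tcp_pos: [0.5216, -0.2354, 0.2048]
tcp_rot: [-0.0, 0.988, 0.154, -0.001]
contact_force: [-4.3, -2.0, -1.0]
gripper_width: 0.0383
gripper_force: 81.0
```

Request:
servo_tool(targets=[{"linear":[0,0,-1.5],"spin":0,"gripper":1},{"linear":[0,0,-1.5],"spin":0,"gripper":1},{"linear":[0,0,-1],"spin":0,"gripper":1},{"linear":[0,0,0],"spin":0,"gripper":1}])

```text
t: 11.28
tcp_pos: [0.522, -0.2353, 0.201]
tcp_rot: [-0.0, 0.988, 0.154, -0.0]
contact_force: [-4.0, -0.3, -0.4]
gripper_width: 0.0381
gripper_force: 81.0
```

Request:
servo_tool(targets=[{"linear":[0,0,-1.5],"spin":0,"gripper":1},{"linear":[0,0,-1.5],"spin":0,"gripper":1},{"linear":[0,0,-1],"spin":0,"gripper":1},{"linear":[0,0,0],"spin":0,"gripper":1}])

```text
t: 11.62
tcp_pos: [0.522, -0.2353, 0.197]
tcp_rot: [-0.0, 0.988, 0.154, -0.0]
contact_force: [-5.3, -2.1, -0.3]
gripper_width: 0.0385
gripper_force: 81.0
```

Foot is 72 mm deep with the pad not yet felt; continue the same way.

Request:
servo_tool(targets=[{"linear":[0,0,-1.5],"spin":0,"gripper":1},{"linear":[0,0,-1.5],"spin":0,"gripper":1},{"linear":[0,0,-1],"spin":0,"gripper":1},{"linear":[0,0,0],"spin":0,"gripper":1}])

```text
t: 11.95
tcp_pos: [0.5224, -0.2354, 0.1935]
tcp_rot: [0.0, 0.988, 0.154, 0.0]
contact_force: [-5.1, -1.0, 1.7]
gripper_width: 0.0385
gripper_force: 81.4
```

Request:
servo_tool(targets=[{"linear":[0,0,-1.5],"spin":0,"gripper":1},{"linear":[0,0,-1.5],"spin":0,"gripper":1},{"linear":[0,0,-1],"spin":0,"gripper":1},{"linear":[0,0,0],"spin":0,"gripper":1}])

```text
t: 12.28
tcp_pos: [0.5224, -0.2354, 0.1899]
tcp_rot: [0.0, 0.988, 0.154, 0.0]
contact_force: [-5.5, -0.8, 5.4]
gripper_width: 0.0381
gripper_force: 81.5
```

Request:
servo_tool(targets=[{"linear":[0,0,-1],"spin":0,"gripper":1},{"linear":[0,0,-1],"spin":0,"gripper":1},{"linear":[0,0,0],"spin":0,"gripper":1}])

```text
t: 12.53
tcp_pos: [0.5224, -0.2353, 0.1879]
tcp_rot: [0.0, 0.988, 0.154, 0.0]
contact_force: [-5.1, -1.1, 5.3]
gripper_width: 0.0383
gripper_force: 81.5
```

Request:
servo_tool(targets=[{"linear":[0,0,-1],"spin":0,"gripper":1},{"linear":[0,0,-1],"spin":0,"gripper":1},{"linear":[0,0,0],"spin":0,"gripper":1}])

```text
t: 12.78
tcp_pos: [0.5224, -0.2354, 0.1859]
tcp_rot: [0.0, 0.988, 0.154, 0.0]
contact_force: [-5.8, -0.9, 5.2]
gripper_width: 0.0387
gripper_force: 81.5
```

Request:
servo_tool(targets=[{"linear":[0,0,-1],"spin":0,"gripper":1},{"linear":[0,0,-1],"spin":0,"gripper":1},{"linear":[0,0,0],"spin":0,"gripper":1}])

```text
t: 13.03
tcp_pos: [0.5224, -0.2354, 0.1839]
tcp_rot: [0.0, 0.988, 0.154, 0.0]
contact_force: [-5.4, -0.1, 4.5]
gripper_width: 0.0386
gripper_force: 81.5
```

Request:
servo_tool(targets=[{"linear":[0,0,-1],"spin":0,"gripper":1},{"linear":[0,0,0],"spin":0,"gripper":1}])

```text
t: 13.2
tcp_pos: [0.5224, -0.2354, 0.183]
tcp_rot: [0.0, 0.988, 0.154, 0.0]
contact_force: [-5.8, -1.3, 5.5]
gripper_width: 0.0384
gripper_force: 81.5
```

Request:
servo_tool(targets=[{"linear":[0,0,-1],"spin":0,"gripper":1},{"linear":[0,0,0],"spin":0,"gripper":1}])

```text
t: 13.37
tcp_pos: [0.5225, -0.2353, 0.1824]
tcp_rot: [0.0, 0.988, 0.154, 0.0]
contact_force: [-7.2, -0.7, 7.8]
gripper_width: 0.0387
gripper_force: 81.9
```

Request:
servo_tool(targets=[{"linear":[0,0,-0.7],"spin":0,"gripper":1},{"linear":[0,0,0],"spin":0,"gripper":1}])

```text
t: 13.53
tcp_pos: [0.5227, -0.2354, 0.182]
tcp_rot: [0.0, 0.988, 0.154, 0.001]
contact_force: [-6.9, -0.6, 11.3]
gripper_width: 0.0386
gripper_force: 82.1
```

Request:
servo_tool(targets=[{"linear":[0,0,-0.7],"spin":0,"gripper":1},{"linear":[0,0,0],"spin":0,"gripper":1}])

```text
t: 13.7
tcp_pos: [0.5228, -0.2353, 0.1817]
tcp_rot: [0.0, 0.988, 0.154, 0.001]
contact_force: [-6.2, 0.1, 13.2]
gripper_width: 0.0382
gripper_force: 82.3
```

Request:
servo_tool(targets=[{"linear":[0,0,-0.3],"spin":0,"gripper":1},{"linear":[0,0,0],"spin":0,"gripper":1},{"linear":[0,0,0],"spin":0,"gripper":1}])

```text
t: 13.95
tcp_pos: [0.5228, -0.2353, 0.1816]
tcp_rot: [0.0, 0.988, 0.154, 0.001]
contact_force: [-8.0, 1.1, 14.2]
gripper_width: 0.0383
gripper_force: 82.3
```

Request:
servo_tool(targets=[{"linear":[0,0,0.7],"spin":0,"gripper":1},{"linear":[0,0,0],"spin":0,"gripper":1},{"linear":[0,0,0],"spin":0,"gripper":0.6},{"linear":[0,0,0],"spin":0,"gripper":0.4},{"linear":[0,0,0],"spin":0,"gripper":0.2},{"linear":[0,0,0],"spin":0,"gripper":0},{"linear":[0,0,0],"spin":0,"gripper":0},{"linear":[0,0,0],"spin":0,"gripper":0},{"linear":[0,0,0],"spin":0,"gripper":0}], newtons=20)

```text
t: 14.7
tcp_pos: [0.5225, -0.2352, 0.1802]
tcp_rot: [-0.0, 0.988, 0.154, 0.0]
contact_force: [0.4, 0.3, 1.1]
gripper_width: 0.0854
gripper_force: 0.0
```

Request:
servo_tool(targets=[{"linear":[0,0,5],"spin":0,"gripper":0},{"linear":[0,0,15],"spin":0,"gripper":0},{"linear":[0,0,20],"spin":0,"gripper":0},{"linear":[0,0,25],"spin":0,"gripper":0},{"linear":[0,0,25],"spin":0,"gripper":0},{"linear":[0,0,20],"spin":0,"gripper":0},{"linear":[-10,30,0],"spin":0,"gripper":0},{"linear":[0,40,0],"spin":0,"gripper":0},{"linear":[0,40,0],"spin":0,"gripper":0},{"linear":[0,40,0],"spin":0,"gripper":0},{"linear":[0,0,0],"spin":0,"gripper":0},{"linear":[0,0,0],"spin":0,"gripper":0}])

```text
t: 15.7
tcp_pos: [0.5124, -0.0826, 0.2909]
tcp_rot: [-0.0, 0.988, 0.157, 0.001]
contact_force: [-0.2, -1.5, 0.2]
gripper_width: 0.0855
gripper_force: 0.0
```

```bash
python3 - <<'E'
from h import *
T=eyes.snapshot("top");S=eyes.snapshot("scene");s=bot.sense();print(s["t"],s["tcp_pos"],s["contact_force"])
z=lambda I,x,y:cv2.resize(I[y:y+130,x:x+130],None,fx=3,fy=3,interpolation=cv2.INTER_NEAREST)
cv2.imwrite("pics/f.png",np.hstack([z(T,395,140),z(S,150,230)]))
for n,I,w in(("top",T,(440,185,495,235)),("scene",S,(180,245,250,300))):
    c,a=lid(n,I,*w);print(n,c,a,onz(n,c,.198))
E
```

```text
15.8 [ 0.51218466 -0.08617866  0.29057328] [-0.63050882 -0.5410641   0.05667013]
top [485.55185185 215.92962963] 270 [ 0.52438141 -0.26495951  0.198     ]
scene [209.         278.09152542] 295 [ 0.52168745 -0.22820645  0.198     ]
```

View pics/f.png

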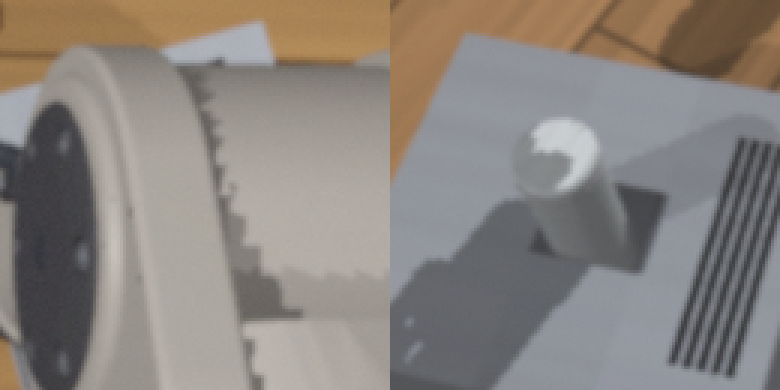

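```bash
python3 - <<'E'
from h import *
p=onz("scene",(150+167/3-.5,230+157/3-.5),.198);print(p)
if np.hypot(p[0]-.5217,p[1]+.2355)<.005: print(bot.job_done())
E
```

```text
[ 0.52060732 -0.23533357  0.198     ]
the job is handed in; nothing more can be done
None
```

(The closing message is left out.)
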